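# Book an infusion bottle out on the tally counter

### The job

Book out the blue-capped glass infusion bottle that stands on the green mat: take it gently (thin glass: grip it with no more than 45 N) and set it down upright, without dropping it, in the free bay of the beige crate. Then count it: swing the tally counter's red-knobbed lever all the way to its stop once and let go, so that it springs fully back and the dial has advanced by exactly one division. Leave the other bottles and vials and the jar where they stand.

Things in the scene. Friction and masses are not known exactly. Their poses are not given: they have to be found in the camera images.
- bottle: the infusion bottle to book out: clear glass, round, 125 mm tall, 180 g, body 52 mm across up to 78 mm height, narrowing to a blue cap 32 mm across from 98 to 125 mm height; a paper label with a red band; origin at the centre of its underside, z up. It starts standing on the mat
- mat: fixed green mat, 150 x 180 mm, 4 mm thick; origin at the centre of its underside
- crate: fixed beige crate, 88 mm (its x) by 262 mm (its y) and 48 mm high, walls and floor 5 mm thick, open on top, two dividers making a row of three bays along its y, each 78 mm by about 80 mm inside; origin at the centre of its underside; two bays hold bottles
- bay: flat green spot, 48 mm across, painted on the floor of the free bay of the crate, at the bay's centre; origin at the floor's height (5 mm over the table)
- crate_bottle_a: white-capped bottle standing in a bay of the crate, same shape as the bottle; origin at the centre of its underside; leave alone
- crate_bottle_b: the other white-capped bottle standing in the crate, same shape; leave alone
- vial_a: small amber vial with a blue cap, 30 mm across, 56 mm tall, standing on the mat beside the bottle; origin at the centre of its underside; leave alone
- vial_b: small clear vial with a yellow cap, 30 mm across, 56 mm tall, standing on the mat beside the bottle; leave alone
- spare_bottle: orange-capped bottle of the same shape standing at the back of the table; leave alone
- jar: jar 60 mm across, 85 mm tall, standing at the back of the table; leave alone
- counter: fixed tally counter: steel base plate 160 x 140 x 10 mm, round white housing 120 mm across and 55 mm high with a ten-division white dial on top; origin at the centre of its underside, z up; the lever sweeps over its -x side
- counter_axis (a point): point on the vertical axis of the counter's lever and dial, 80 mm over the table
- knob (a point): centre of the top of the lever's red knob, an upright round post 18 mm across that rises from 78 mm (top of the lever's flat arm) to 124 mm over the table, 105 mm from counter_axis
- counter_lever (a joint): angle of the sprung lever (rad): 0 at rest, 0.93 at its stop; it grows anticlockwise seen from above, about counter_axis; at rest the arm points 0.465 rad clockwise of the counter's -x direction. Takes about 2 to 3.5 N at the knob; springs back when let go
- counter_dial (a joint): angle of the dial (rad), 0 at the start, growing anticlockwise; a full stroke of the lever advances it one division, 0.63 rad, and it stays there when the lever springs back
Not all that is in view belongs to the job. Leave any purple look-alike of the counter alone.

How it is judged:
By the outcome, as a careful person would: the job done as asked, in the order asked, and still so for the second after the job is handed in, with the robot touching nothing.
It also fails if it takes over 58 s, if anything falls off the work surface, if the arm or the gripper's body presses on something with over 40 N, if the wrist force passes 120 N, or if a joint passes its speed limit or range.

### The arm

A 6-joint arm with a two-finger parallel gripper is mounted at the origin on the work surface. World frame = base frame: x ahead of the robot, y to its left, z up, the work surface at z = 0. Lengths are in mm, angles in rad, forces in N, time in s.
With the tool pointing down it reaches from about 250 to 775 mm from the base axis. Payload 8.9 kg.
Tool frame: the origin (TCP) lies midway between the tips of the shut fingers; the grasp point (between the pads) lies 19 mm behind it; z points along the fingers, y is the line along which they close (so a half turn about z gives the same grasp; the last joint's range is limited). The gripper opens to 85 mm and grips with 20 to 120 N. Pads are 22 mm wide; open, the fingers measure 114 mm over their backs; the gripper's body (76 mm by 85 mm) begins 54 mm behind the grasp point. The pads swing forward as they close: fully open they stand 13 mm farther back than shut.
Start: joints at [1.08, 0.291, -0.153, 1.127, 0, 1.431], TCP at [180.903, 492.847, 231.305] pointing down, gripper open.
Joint ranges: [-2.52, 2.52], [-0.91, 1.74], [-1.3, 1.37], [-1.96, 2.02], [-1.52, 1.47], [-3.14, 3.14]. Speed limits (rad/s): [2.22, 2.22, 2.79, 3.14, 3.14, 3.14].

### API

Orientations are given as a unit quaternion [x, y, z, w].
In Python, from workcell import sensors, optics, job gives the robot as it stands.
- The arm moves only by the tool move_arm, never from a script. Its argument "series" is a list of rows, each a list of 7 numbers: the turn, a rotation vector about the tool's x, y, z in degrees, then the shift along the tool's x, y, z in mm, then the opening, from -1 (shut) to 1 (fully open). A call has 1 to 10 rows; each row is the pose to reach, as a shift and turn from the pose commanded when the call began, along the tool's axes at that moment; what a row does not reach only later rows make up. A row lasts 1/8 s, in which the tool goes at most 62.5 mm and 10.7 degrees, less where a joint would pass 70% of its speed; a pose out of reach is approached as far as the arm can. A call with a gripper value outside its range is refused whole. The fingers move at their own pace and stop on an object; the grip force is fixed at half the most. Time passes only in rows, so rows that repeat a pose let the fingers close. It gives the time, the measured TCP pose, the force, the opening and the grip force at its end, in the units of the state.
- sensors.get_obs(): the state, without advancing time (a new reading comes with each control period).
- optics.get_image(name): name is "scene" or "top" or "wrist"; returns the picture (384x512x3 uint8, red, green, blue); there is no depth.
- optics.get_calibration(name): a dict with "intrinsics" (3x3 intrinsics, pixels), "world_to_cam" (4x4, takes a point from world to camera coordinates). Camera axes: x right, y up, looking along -z (the intrinsics and any distortion apply to the point x, -y, -z); pixel columns grow to the right and rows downward; lengths in mm; the calibration is good to about 2 mm. The wrist camera is an equidistant fisheye: a pixel r from the principal point sees the ray r / f radians off the axis. A picture is of the moment at which its call begins: read the wrist's pose just before it. get_calibration takes no time and is no camera call; for the wrist camera it gives the pose at the moment of the call.
- job.close_job(): hands the job in; it is judged then, once.
The state is a dict: "time_s": time; "joints": joint angles; "qvel": joint speeds; "tau": joint torques, N m; "ee_pos": TCP position; "eef_rot": TCP orientation; "wrist_force": force on the tool from outside, world axes, zero at the start; "torque": the same for the moment, N m; "width": finger opening in mm; "finger_force": force on a finger pad.
Only numpy, scipy, OpenCV 4.12 (cv2) and the standard library are available. Lean on these libraries where they do the work, as an engineer would, in place of code of your own. Each camera call takes 0.05 s, during which the arm holds its last target. There are 200 camera calls.

## Working session

There is one attempt and no reset: what is moved stays moved. The work goes in short steps, Python scripts to look and compute and a tool call to move; the robot and the scene stay as the last step left them, time stands still between calls to the robot, and variables do not carry over. Pictures are saved under pics/ and viewed, at most 12 in all, crops included, and the job is handed in when it is done.

Besides the shell and the picture viewer there is one more tool, called after "Request:" as a command line: name --pt "numbers of a row" for each row, then --argument value for the rest. move_arm: Moves the arm, as the interface text tells. Its arguments: {"type":"object","properties":{"series":{"type":"array"}},"required":["series"]}

```bash
mkdir -p pics; ls; cat > h.py <<'E'
import numpy as np, cv2
from workcell import sensors, optics, job
def shot(n,f):
    c=optics.get_calibration(n); im=optics.get_image(n)
    cv2.imwrite(f'pics/{f}.png',im[:,:,::-1]); np.savez(f'pics/{f}.npz',im=im,K=c['intrinsics'],T=c['world_to_cam'])
    return im,np.array(c['intrinsics']),np.array(c['world_to_cam'])
def load(f):
    d=np.load(f'pics/{f}.npz'); return d['im'],d['K'],d['T']
def onplane(u,v,K,T,z,fish=False):
    if fish:
        d=np.array([(u-K[0,2])/K[0,0],(v-K[1,2])/K[1,1]]); r=np.hypot(*d)+1e-12
        p=np.array([d[0]/r*np.sin(r),d[1]/r*np.sin(r),np.cos(r)])
    else: p=np.array([(u-K[0,2])/K[0,0],(v-K[1,2])/K[1,1],1])
    d=T[:3,:3].T@(p*[1,-1,-1]); o=-T[:3,:3].T@T[:3,3]
    return o+d*(z-o[2])/d[2]
def proj(P,K,T):
    p=(T[:3,:3]@np.asarray(P)+T[:3,3])*[1,-1,-1]; return (K@p)[:2]/p[2]
E
python3 - <<'E'
from h import *
for n in ('scene','top'):
    im,K,T=shot(n,n+'0'); print(K.round(1).tolist(),T.round(3).tolist(), (-T[:3,:3].T@T[:3,3]).round(0))
c=optics.get_calibration('top'); print(c.keys())
print(sensors.get_obs())
E
```

```text
pics
[[429.1, 0.0, 254.0], [0.0, 429.1, 192.6], [0.0, 0.0, 1.0]] [[-0.018, 1.0, -0.0, -94.559], [-0.744, -0.013, 0.669, 276.993], [0.668, 0.012, 0.744, -1672.206], [0.0, 0.0, 0.0, 1.0]] [1322.  119. 1058.]
[[360.4, 0.0, 253.0], [0.0, 360.4, 193.5], [0.0, 0.0, 1.0]] [[-0.021, -1.0, -0.003, 148.701], [0.985, -0.021, 0.174, -449.113], [-0.174, 0.0, 0.985, -1218.398], [0.0, 0.0, 0.0, 1.0]] [ 234.  140. 1278.]
dict_keys(['intrinsics', 'world_to_cam'])
{'time_s': 0.1, 'joints': array([ 1.07968649e+00,  2.91229888e-01, -1.54014796e-01,  1.12667580e+00,
        5.72838113e-06,  1.43148962e+00]), 'qvel': array([ 1.54879311e-03, -1.24913909e-03,  2.38945607e-04,  2.60355961e-03,
        7.65537104e-05,  2.15215605e-03]), 'tau': array([ 1.47579329e-03, -5.37978566e+01,  3.31919253e+01,  9.27523157e-03,
       -2.49568520e-04, -1.30226479e-05]), 'ee_pos': array([180.7351728 , 492.52238181, 230.80008653]), 'eef_rot': array([ 1.74995834e-01,  9.84569013e-01, -5.33499178e-04, -1.76975943e-04]), 'wrist_force': array([0.22712408, 0.21675979, 0.09942511]), 'torque': array([-0.00866326, -0.00689437, -0.04731631]), 'finger_force': 0.0, 'width': 85.4495895894677}
```

View pics/top0.png

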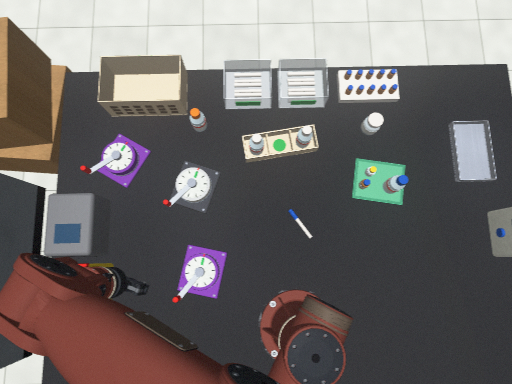

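View pics/scene0.png

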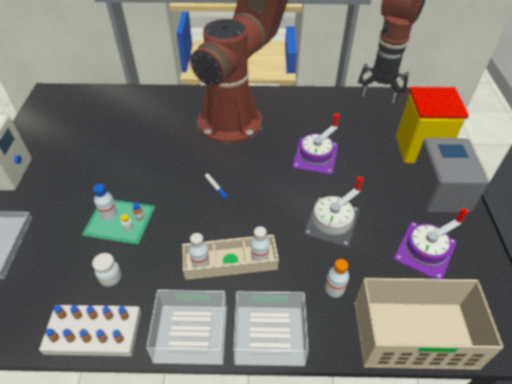

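The top view shows three blue-capped candidates: the tall bottle on the mat (400,182), the small amber vial (365,184) and the rack of tiny vials (370,80). Only the bottle at (400,182) is tall and stands on the mat. The counters are at (193,186) with a grey steel base, and at (117,157) and (203,270) with purple bases, so the grey one is meant. The free bay has its green spot at (280,145). Next I'll measure and make one enlarged crop to confirm.

```bash
cat > m.py <<'E'
from h import *
from scipy.optimize import least_squares
S=load('scene0');Tp=load('top0')
def blobs(im,lo,hi,box,minA=6):
    hsv=cv2.cvtColor(im,cv2.COLOR_RGB2HSV); m=cv2.inRange(hsv,np.array(lo),np.array(hi))
    k=np.zeros_like(m); x0,y0,x1,y1=box; k[y0:y1,x0:x1]=m[y0:y1,x0:x1]
    n,l,s,c=cv2.connectedComponentsWithStats(k)
    return [(c[i].round(1).tolist(),s[i].tolist()) for i in range(1,n) if s[i,4]>=minA]
bl=([100,130,60],[130,255,255]); rd=([0,170,90],[6,255,255]); gr=([45,170,70],[75,255,255]); mat=([65,90,70],[85,255,255]); yl=([22,150,100],[33,255,255])
for nm,c,bt,bs in (('blue',bl,(340,150,420,210),(80,170,160,240)),('yellow',yl,(340,150,420,210),(80,190,160,240)),('red',rd,(150,160,220,220),(300,170,380,220)),('spot',gr,(260,130,300,160),(200,240,260,275)),('mat',mat,(340,150,420,210),(80,190,160,250))):
    print(nm,'top',blobs(Tp[0],*c,bt),'scene',blobs(S[0],*c,bs))
a=cv2.resize(Tp[0][120:220,150:250],(400,400),interpolation=2); b=cv2.resize(Tp[0][130:230,325:425],(400,400),interpolation=2)
cv2.imwrite('pics/crop1.png',np.hstack([a,b])[:,:,::-1])
E
python3 m.py
```

```text
blue top [([402.3, 179.6], [397, 175, 12, 10, 93]), ([366.6, 181.7], [364, 179, 6, 6, 29])] scene [([99.0, 189.1], [93, 183, 13, 13, 130]), ([135.8, 205.2], [133, 202, 7, 8, 41])]
yellow top [([372.6, 169.1], [370, 167, 6, 6, 27])] scene [([124.5, 217.5], [122, 215, 6, 6, 32])]
red top [([165.6, 202.0], [163, 200, 6, 6, 26])] scene [([358.9, 182.0], [356, 176, 7, 13, 64])]
spot top [] scene [([230.0, 258.6], [224, 255, 13, 8, 72])]
mat top [([376.7, 181.2], [352, 158, 54, 47, 1544])] scene [([118.6, 224.5], [82, 200, 74, 45, 1595])]
```

View pics/crop1.png

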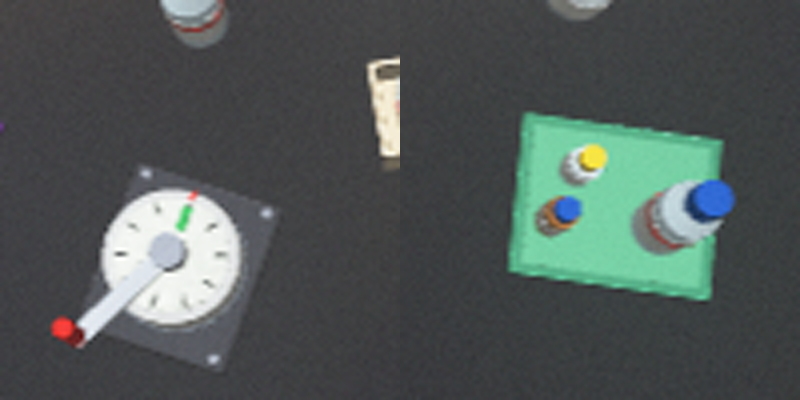

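The crop confirms it. On the left is the grey-base counter, with its axis near top pixel (192,183) and knob (165.6,202). On the right is the blue-capped bottle with the red label band, cap at (402.3,179.6), and the two small vials to its left.

```bash
cat > m2.py <<'E'
from h import *
S=load('scene0');Tp=load('top0')
def t(u,v,z): return onplane(u,v,Tp[1],Tp[2],z).round(1)
def s(u,v,z): return onplane(u,v,S[1],S[2],z).round(1)
print('cap',t(402.3,179.6,129),s(99.0,189.1,122))
print('vialA',t(366.6,181.7,60),s(135.8,205.2,56)); print('vialB',t(372.6,169.1,60),s(124.5,217.5,56))
print('knob',t(165.6,202,122),s(358.9,182.0,104))
print('spot scene',s(230,258.6,5))
im=Tp[0]; hsv=cv2.cvtColor(im,cv2.COLOR_RGB2HSV)
m=cv2.inRange(hsv,np.array([40,120,60]),np.array([75,255,255])); ys,xs=np.nonzero(m[130:160,260:300]); print('spot top',xs.mean()+260,ys.mean()+130,t(xs.mean()+260,ys.mean()+130,5),len(xs))
f=lambda u,v:(150+(u+.5)/4-.5,120+(v+.5)/4-.5)
c=[t(*f(*p),10) for p in ((146,173),(267,212),(213,358))]; print('screws',c,'centre',(c[0]+c[2])/2)
print('hub',t(*f(167,251),80),'dial centre',t(*f(171,256),65))
# crate rim
m=cv2.inRange(im,np.array([150,130,95]),np.array([255,240,215])); k=np.zeros_like(m); k[115:170,235:325]=m[115:170,235:325]
m2=cv2.inRange(hsv,np.array([8,30,130]),np.array([30,140,255])); k=np.zeros_like(m2); k[115:170,235:325]=m2[115:170,235:325]
n,l,st,ce=cv2.connectedComponentsWithStats(k); i=1+st[1:,4].argmax(); 
pts=np.argwhere(k>0)[:,::-1].astype(np.float32); r=cv2.minAreaRect(pts); print('crate rim',r,[t(*p,48).tolist() for p in cv2.boxPoints(r)])
# other caps top view
for nm,p,z in (('crateA',(256,138),130),('crateB',(306,130),130),('jar',(375,119),85),('spare',(196,114),125)): print(nm,t(*p,z))
o=sensors.get_obs(); print(o['ee_pos'],o['eef_rot'])
E
python3 m2.py; python3 - <<'E'
import sys; sys.path.insert(0,'.')
import os; os.chdir('.')
from h import *
im,K,T=shot('wrist','w0'); print(K.round(1).tolist(),T.round(3).tolist(),(-T[:3,:3].T@T[:3,3]).round(0))
a=load('top0')[0][105:175,225:325]; cv2.imwrite('pics/crop2.png',np.hstack([cv2.resize(a,(500,384),interpolation=2)[:,:280],im])[:,:,::-1])
E
```

```text
cap [ 471.8 -347.7  129. ] [ 474.7 -355.1  122. ]
vialA [ 481.4 -253.3   60. ] [ 479.4 -258.5   56. ]
vialB [ 525.5 -277.5   60. ] [ 528.  -282.5   56. ]
knob [415.7 423.6 122. ] [415. 423. 104.]
spot scene [633.9  36.4   5. ]
spot top 278.95327102803736 144.71028037383178 [638.1  40.1   5. ] 107
screws [array([575.4, 379.6,  10. ]), array([536.7, 269.9,  10. ]), array([404.9, 318.2,  10. ])] centre [490.15 348.9   10.  ]
hub [487.9 347.7  80. ] dial centre [486.6 346.9  65. ]
crate rim ((279.971923828125, 142.82449340820312), (27.213863372802734, 74.41352081298828), 80.90972137451172) [[662.5, 177.3, 48.0], [700.8, -86.9, 48.0], [600.5, -97.0, 48.0], [563.3, 163.7, 48.0]]
crateA [623.3 125.4 130. ]
crateB [647.5 -42.1 130. ]
jar [ 698.5 -291.4   85. ]
spare [714.2 326.3 125. ]
[180.7351728  492.52238181 230.80008653] [ 1.74995834e-01  9.84569013e-01 -5.33499178e-04 -1.76975943e-04]
[[297.3, 0.0, 256.9], [0.0, 297.3, 192.5], [0.0, 0.0, 1.0]] [[0.344, 0.939, -0.001, -525.111], [-0.896, 0.328, -0.3, 39.729], [-0.281, 0.104, 0.954, -379.42], [0.0, 0.0, 0.0, 1.0]] [110. 519. 373.]
```

View pics/crop2.png

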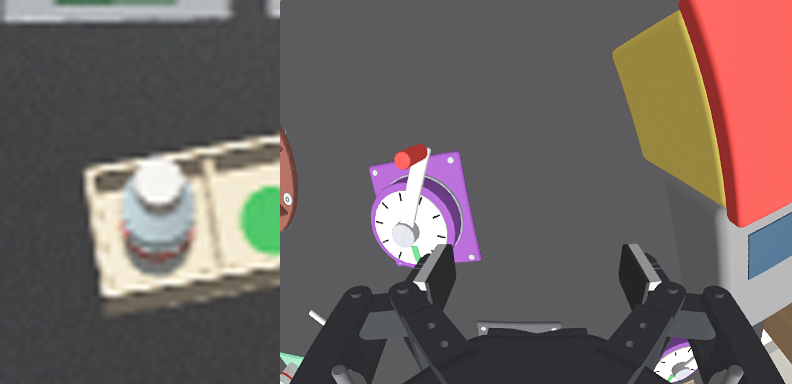

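The wrist view faces a purple counter, and the fingers are clear. Now I'll move above the bottle.

Request:
move_arm --pt "0 0 62 -564 -691 -59 1" --pt "0 0 62 -564 -691 -59 1" --pt "0 0 62 -564 -691 -59 1" --pt "0 0 62 -564 -691 -59 1" --pt "0 0 62 -564 -691 -59 1" --pt "0 0 62 -564 -691 -59 1" --pt "0 0 62 -564 -691 -59 1" --pt "0 0 62 -564 -691 -59 1" --pt "0 0 62 -564 -691 -59 1" --pt "0 0 62 -564 -691 -59 1"

```text
time_s: 1.4
ee_pos: [384.8, -98.8, 272.8]
eef_rot: [0.657, 0.754, 0.0, 0.0]
wrist_force: [1.7, -0.1, 0.3]
width: 85.4
finger_force: 0.0
```

Request:
move_arm --pt "0 0 0 -260 52 -17 1" --pt "0 0 0 -260 52 -17 1" --pt "0 0 0 -260 52 -17 1" --pt "0 0 0 -260 52 -17 1" --pt "0 0 0 -260 52 -17 1" --pt "0 0 0 -260 52 -17 1" --pt "0 0 0 -260 52 -17 1"

```text
time_s: 2.28
ee_pos: [471.3, -346.1, 289.5]
eef_rot: [0.657, 0.754, 0.0, -0.0]
wrist_force: [-0.8, 0.5, -0.5]
width: 85.6
finger_force: 0.0
```

```bash
cat >> h.py <<'E'
def row(P,yaw=None):
    "shift (tool axes) and z-turn in deg from the measured pose to world P, yaw of tool y in deg"
    from scipy.spatial.transform import Rotation as R
    o=sensors.get_obs(); r=R.from_quat(o['eef_rot']); y=r.as_matrix()[:,1]; a=np.degrees(np.arctan2(y[1],y[0]))
    return (r.inv().apply(np.array(P)-o['ee_pos'])).round(1), 'yaw',a.round(1),'turn',None if yaw is None else round(a-yaw,1)
E
python3 - <<'E'
from h import *
o=sensors.get_obs(); print(o['ee_pos'],o['joints'].round(3),o['eef_rot'].round(4))
im,K,T=shot('wrist','w1')
hsv=cv2.cvtColor(im,cv2.COLOR_RGB2HSV); m=cv2.inRange(hsv,np.array([100,130,60]),np.array([130,255,255]))
n,l,s,c=cv2.connectedComponentsWithStats(m)
for i in range(1,n):
    if s[i,4]>60: print(c[i],s[i],onplane(*c[i],K,T,129,True))
E
```

```text
[ 471.28762648 -346.05648477  289.47431841] [-0.758  0.387  0.137  1.322  0.     0.675] [ 6.569e-01  7.540e-01  1.000e-04 -4.000e-04]
[276.5         94.29906542] [269  86  16  17 214] [ 479.93519716 -258.96488724  129.        ]
[495.81818182 122.77777778] [491 118  11  11  99] [ 766.84875955 -228.21586418  129.        ]
[490.98989899 147.14141414] [486 142  11  11  99] [ 766.82233122 -261.11201557  129.        ]
[259.95276653 180.76248313] [246 165  29  32 741] [ 476.04603835 -350.57041135  129.        ]
[485.12871287 171.45544554] [480 166  11  12 101] [ 766.61126927 -294.2182459   129.        ]
[506.86075949 177.29113924] [502 172  10  11  79] [ 816.04911234 -294.11824771  129.        ]
[478.64130435 195.30434783] [474 190  11  12  92] [ 766.7842055  -327.28020676  129.        ]
[500.48192771 199.77108434] [496 195  10  11  83] [ 816.14830865 -327.33245076  129.        ]
[471.46590909 218.43181818] [467 213  10  12  88] [ 766.9795487  -360.40105077  129.        ]
[493.45333333 221.4       ] [489 217  10  11  75] [ 816.16455988 -360.27830911  129.        ]
[117.50554017 370.1634349 ] [ 98 357  42  27 722] [ 278.39705962 -718.91086789  129.        ]
```

View pics/w1.png

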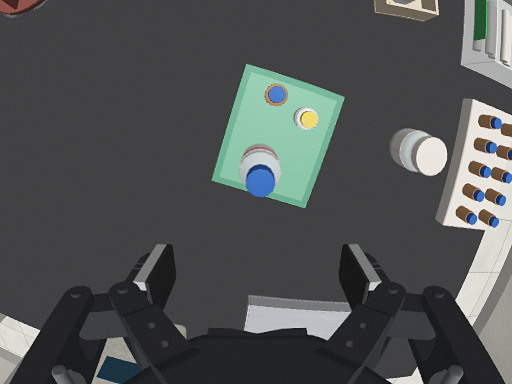

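The cap is at pixel (260,182), centred between the fingers, whose tips are at about columns 172 and 342. Vial_a is at (276,94) and vial_b at (308,119). I'll refine the position from closer.

```bash
python3 -c "
from h import *
print(row([475.5,-352,165]))"
```

```text
(array([ -6.7,   3.3, 124.7]), 'yaw', np.float64(7.9), 'turn', None)
```

Request:
move_arm --pt "0 0 0 -6 3 40 0.2" --pt "0 0 0 -6 3 80 0.2" --pt "0 0 0 -6 3 115 0.2" --pt "0 0 0 -6 3 125 0.2" --pt "0 0 0 -6 3 125 0.2" --pt "0 0 0 -6 3 125 0.2"

```text
time_s: 3.08
ee_pos: [476.1, -353.0, 166.3]
eef_rot: [0.657, 0.754, -0.0, 0.001]
wrist_force: [-0.7, 0.1, 0.2]
width: 51.3
finger_force: 0.0
```

```bash
python3 - <<'E'
from h import *
o=sensors.get_obs(); print(o['ee_pos'],o['width'])
im,K,T=shot('wrist','w2')
hsv=cv2.cvtColor(im,cv2.COLOR_RGB2HSV); m=cv2.inRange(hsv,np.array([100,130,60]),np.array([130,255,255]))
n,l,s,c=cv2.connectedComponentsWithStats(m)
for i in range(1,n):
    if s[i,4]>150: print(c[i],s[i],onplane(*c[i],K,T,129,True))
# bright top only
m=cv2.inRange(hsv,np.array([100,130,150]),np.array([130,255,255])); n,l,s,c=cv2.connectedComponentsWithStats(m)
for i in range(1,n):
    if s[i,4]>150: print('top',c[i],s[i],onplane(*c[i],K,T,129,True))
E
```

```text
[ 476.14896128 -353.04699694  166.27454692] 51.306420833557624
[281.03042596  80.93914807] [269  69  25  25 493] [ 479.00510149 -262.03912473  129.        ]
[255.87605354 216.24640555] [ 233  189   47   54 2017] [ 475.90776342 -348.91858883  129.        ]
top [281.17113402  80.81030928] [269  69  25  25 485] [ 479.07679353 -261.94828453  129.        ]
top [255.91785937 220.96204107] [ 233  199   47   44 1607] [ 476.38933835 -352.2277179   129.        ]
```

View pics/w2.png

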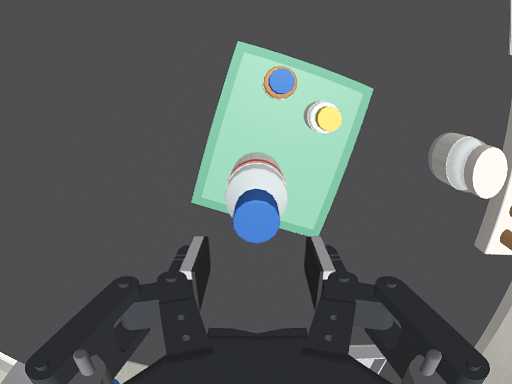

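The cap top at (256,221) is centred between the pads, within 1 mm of the TCP. I'll descend and close gradually.

Request:
move_arm --pt "0 0 0 0 0 30 0.2" --pt "0 0 0 0 0 55 0.2" --pt "0 0 0 0 0 69 0.1" --pt "0 0 0 0 0 69 0.0" --pt "0 0 0 0 0 69 -0.1" --pt "0 0 0 0 0 69 -0.15" --pt "0 0 0 0 0 69 -0.18" --pt "0 0 0 0 0 69 -0.18"

```text
time_s: 4.12
ee_pos: [475.5, -352.7, 95.8]
eef_rot: [0.657, 0.754, -0.0, 0.0]
wrist_force: [0.4, 0.3, -0.2]
width: 35.1
finger_force: 0.0
```

Request:
move_arm --pt "0 0 0 0 0 0 -0.21" --pt "0 0 0 0 0 0 -0.24" --pt "0 0 0 0 0 0 -0.26" --pt "0 0 0 0 0 0 -0.26"

```text
time_s: 4.62
ee_pos: [475.5, -352.6, 95.6]
eef_rot: [0.657, 0.754, 0.0, 0.0]
wrist_force: [0.4, 0.3, 1.3]
width: 31.9
finger_force: 8.0
```

Request:
move_arm --pt "0 0 0 0 0 0 -0.27" --pt "0 0 0 0 0 0 -0.27"

```text
time_s: 4.88
ee_pos: [475.5, -352.6, 95.7]
eef_rot: [0.657, 0.754, 0.0, 0.0]
wrist_force: [-0.1, 0.7, 2.2]
width: 31.6
finger_force: 16.6
```

Request:
move_arm --pt "0 0 0 0 0 0 -0.28" --pt "0 0 0 0 0 0 -0.28"

```text
time_s: 5.12
ee_pos: [475.5, -352.6, 95.7]
eef_rot: [0.657, 0.754, 0.0, 0.0]
wrist_force: [0.4, 1.1, 3.2]
width: 31.1
finger_force: 26.1
```

Request:
move_arm --pt "0 0 0 0 0 -3 -0.28" --pt "0 0 0 0 0 -10 -0.28" --pt "0 0 0 0 0 -22 -0.28" --pt "0 0 0 0 0 -40 -0.28" --pt "0 0 0 0 0 -60 -0.28" --pt "0 0 0 0 0 -80 -0.28" --pt "0 0 0 0 0 -100 -0.28" --pt "0 0 0 0 0 -100 -0.28"

```text
time_s: 6.12
ee_pos: [476.2, -353.4, 197.6]
eef_rot: [0.657, 0.754, -0.0, 0.002]
wrist_force: [0.1, 0.3, -1.4]
width: 31.1
finger_force: 26.0
```

```bash
python3 - <<'E'
from h import *
print(sensors.get_obs()['wrist_force'],sensors.get_obs()['ee_pos'])
print(row([540,-100,235]),row([575,40,235]))
im,K,T=shot('wrist','w3')
E
```

```text
[ 0.08552028  0.31113626 -1.43883878] [ 476.22995397 -353.41161615  197.58003204]
(array([242.2,  97.8, -37.9]), 'yaw', np.float64(7.8), 'turn', None) (array([376.1, 151.6, -38.2]), 'yaw', np.float64(7.8), 'turn', None)
```

View pics/w3.png

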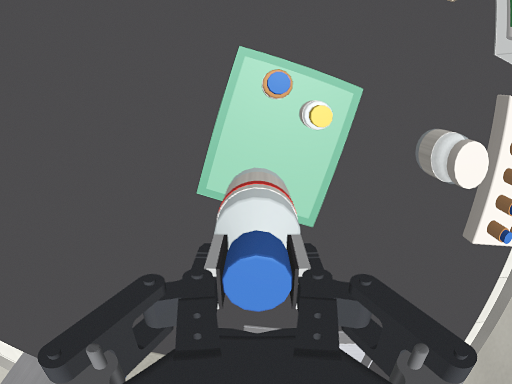

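The bottle is held upright by the cap at (257,270). I'll carry it to a look point beside the free bay.

```bash
python3 -c "
from h import *
print(row([640,-60,268]))"
```

```text
(array([267.6, 202.8, -71.9]), 'yaw', np.float64(7.8), 'turn', None)
```

Request:
move_arm --pt "0 0 0 10 7 -30 -0.28" --pt "0 0 0 35 27 -60 -0.28" --pt "0 0 0 75 57 -71 -0.28" --pt "0 0 0 115 87 -71 -0.28" --pt "0 0 0 155 117 -71 -0.28" --pt "0 0 0 195 147 -71 -0.28" --pt "0 0 0 230 174 -71 -0.28" --pt "0 0 0 255 193 -71 -0.28" --pt "0 0 0 267 202 -71 -0.28" --pt "0 0 0 267 202 -71 -0.28"

```text
time_s: 7.42
ee_pos: [638.9, -60.2, 265.8]
eef_rot: [0.657, 0.754, -0.0, -0.0]
wrist_force: [0.4, -0.6, -2.5]
width: 31.5
finger_force: 26.2
```

```bash
python3 - <<'E'
from h import *
import time
o=sensors.get_obs();print(o['ee_pos'],o['qvel'].round(3),o['finger_force'])
im,K,T=shot('wrist','w4')
hsv=cv2.cvtColor(im,cv2.COLOR_RGB2HSV); m=cv2.inRange(hsv,np.array([45,120,60]),np.array([75,255,255]))
n,l,s,c=cv2.connectedComponentsWithStats(m)
for i in range(1,n):
    if s[i,4]>80: print(c[i],s[i],onplane(*c[i],K,T,5,True))
E
```

```text
[638.90262301 -60.17632643 265.75497439] [-0.03  -0.013 -0.009  0.001 -0.007 -0.012] 26.16924188216217
[392.77737226  27.87591241] [385   0  16  58 548] [804.47690797 161.41075156   5.        ]
[266.36519258  89.12410842] [251  71  35  33 701] [638.96762557  35.2941034    5.        ]
[368.9483871  173.18064516] [358 140  23  70 620] [804.69200974 -57.27770365   5.        ]
```

View pics/w4.png

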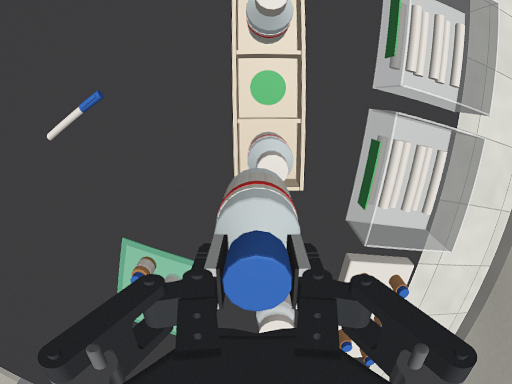

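The free bay's green spot is at (268,87) and the held bottle is still upright. The crate is aligned with the tool. Next I'll move over the bay and lower.

```bash
python3 -c "
from h import *
im,K,T=load('w4'); print(onplane(268.5,87.5,K,T,5,True))
print(row([639.5,37.5,266]))"
```

```text
[641.47079605  37.89636798   5.        ]
(array([97.5, 14.3, -0.1]), 'yaw', np.float64(7.9), 'turn', None)
```

Request:
move_arm --pt "0 0 0 20 3 0 -0.28" --pt "0 0 0 50 8 0 -0.28" --pt "0 0 0 80 12 0 -0.28" --pt "0 0 0 97 15 0 -0.28" --pt "0 0 0 97 15 30 -0.28" --pt "0 0 0 97 15 70 -0.28" --pt "0 0 0 97 15 110 -0.28" --pt "0 0 0 97 15 140 -0.28" --pt "0 0 0 97 15 157 -0.28" --pt "0 0 0 97 15 157 -0.28"

```text
time_s: 8.72
ee_pos: [640.1, 37.4, 108.9]
eef_rot: [0.657, 0.754, -0.001, -0.001]
wrist_force: [0.2, 0.1, -2.0]
width: 31.2
finger_force: 26.1
```

```bash
python3 - <<'E'
from h import *
o=sensors.get_obs();print(o['ee_pos'],o['wrist_force'],o['finger_force'])
im,K,T=shot('wrist','w5')
t=load('top0'); im2,K2,T2=shot('top','t5')
cv2.imwrite('pics/v5.png',np.hstack([im[:,96:416],cv2.resize(im2[100:180,220:340],(480,384),interpolation=2)[:,:]])[:,:,::-1])
E
```

```text
[640.06966878  37.42093885 108.85241982] [ 0.1534567   0.06341168 -1.99332074] 26.14487431186717
```

View pics/v5.png

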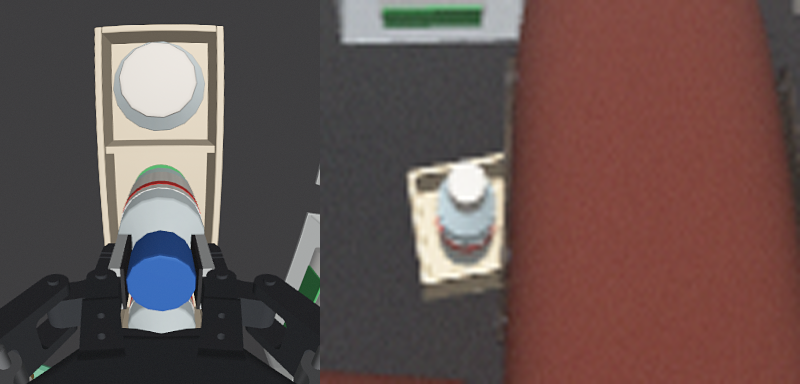

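The held bottle (162,270 in the crop) is inside the free bay, just above the spot and clear of the walls. Now I'll creep down.

Request:
move_arm --pt "0 0 0 0 0 4 -0.28" --pt "0 0 0 0 0 8 -0.28" --pt "0 0 0 0 0 10.5 -0.28" --pt "0 0 0 0 0 11.5 -0.28" --pt "0 0 0 0 0 11.5 -0.28"

```text
time_s: 9.45
ee_pos: [640.7, 37.6, 98.0]
eef_rot: [0.657, 0.754, -0.0, -0.0]
wrist_force: [0.1, 0.1, -2.6]
width: 31.1
finger_force: 26.2
```

Request:
move_arm --pt "0 0 0 0 0 0.5 -0.28" --pt "0 0 0 0 0 1 -0.28" --pt "0 0 0 0 0 1 -0.28"

```text
time_s: 9.82
ee_pos: [640.7, 37.6, 97.0]
eef_rot: [0.657, 0.754, -0.0, -0.0]
wrist_force: [0.0, 0.3, -1.0]
width: 31.4
finger_force: 26.2
```

Request:
move_arm --pt "0 0 0 0 0 0.5 -0.28" --pt "0 0 0 0 0 0.5 -0.28" --pt "0 0 0 0 0 0.5 -0.28"

```text
time_s: 10.2
ee_pos: [640.8, 37.6, 96.7]
eef_rot: [0.657, 0.754, 0.0, 0.0]
wrist_force: [-0.9, 0.7, 0.0]
width: 31.4
finger_force: 26.4
```

It has touched down: the wrist force went from -2.6 to 0. I'll release gently, then rise.

Request:
move_arm --pt "0 0 0 0 0 0 -0.26" --pt "0 0 0 0 0 0 -0.24" --pt "0 0 0 0 0 0 -0.2" --pt "0 0 0 0 0 0 -0.1" --pt "0 0 0 0 0 0 0.1" --pt "0 0 0 0 0 0 0.25" --pt "0 0 0 0 0 0 0.25"

```text
time_s: 11.08
ee_pos: [640.7, 37.6, 96.5]
eef_rot: [0.657, 0.754, -0.0, -0.0]
wrist_force: [0.3, -0.8, 0.8]
width: 53.4
finger_force: 0.0
```

Request:
move_arm --pt "0 0 0 0 0 -10 0.25" --pt "0 0 0 0 0 -40 0.25" --pt "0 0 0 0 0 -80 0.25" --pt "0 0 0 0 0 -120 0.25" --pt "0 0 0 0 0 -150 0" --pt "0 0 0 0 0 -150 -0.5" --pt "0 0 0 0 0 -150 -1" --pt "0 0 0 0 0 -150 -1"

```text
time_s: 12.08
ee_pos: [640.1, 37.6, 245.4]
eef_rot: [0.657, 0.754, -0.001, -0.001]
wrist_force: [0.3, -0.7, 0.5]
width: -0.1
finger_force: 0.0
```

```bash
python3 - <<'E'
from h import *
o=sensors.get_obs();print(o['ee_pos'],o['wrist_force'],o['width'],o['joints'].round(2))
im,K,T=shot('wrist','w6')
hsv=cv2.cvtColor(im,cv2.COLOR_RGB2HSV); m=cv2.inRange(hsv,np.array([100,130,60]),np.array([130,255,255]))
n,l,s,c=cv2.connectedComponentsWithStats(m)
for i in range(1,n):
    if s[i,4]>250: print(c[i],s[i],onplane(*c[i],K,T,130,True))
E
```

```text
[640.05302222  37.62417025 245.43603939] [ 0.32243888 -0.72372554  0.51270543] -0.052346465148899186 [-0.06  0.52  0.23  1.28 -0.    1.38]
[257.93086172 185.87074148] [242 167  33  38 998] [641.38205972  40.05398128 130.        ]
```

The bottle stands upright in the bay, with its cap within about 2 mm of the spot's centre. The fingers are shut. Now on to the counter.

```bash
python3 -c "
from h import *
print(row([445.3,443.9,230],114))"
```

```text
(array([ 429. , -137.5,   15.9]), 'yaw', np.float64(7.8), 'turn', np.float64(-106.2))
```

Request:
move_arm --pt "0 0 -10 40 -13 2 -1" --pt "0 0 -20 85 -28 4 -1" --pt "0 0 -31 130 -42 6 -1" --pt "0 0 -42 180 -58 8 -1" --pt "0 0 -53 230 -74 9 -1" --pt "0 0 -64 280 -90 11 -1" --pt "0 0 -75 330 -106 13 -1" --pt "0 0 -86 380 -122 15 -1" --pt "0 0 -97 429 -138 16 -1" --pt "0 0 -106 429 -138 16 -1"

```text
time_s: 13.38
ee_pos: [443.0, 446.5, 229.4]
eef_rot: [-0.211, 0.977, 0.0, -0.001]
wrist_force: [0.9, -1.2, -0.8]
width: 0.0
finger_force: 0.0
```

Request:
move_arm --pt "0 0 0 0 0 0 -1" --pt "0 0 0 0 0 0 -1"

```text
time_s: 13.62
ee_pos: [445.6, 443.2, 230.3]
eef_rot: [-0.204, 0.979, -0.0, -0.0]
wrist_force: [0.2, 0.1, 0.1]
width: -0.0
finger_force: 0.0
```

```bash
python3 - <<'E'
from h import *
o=sensors.get_obs();print(o['ee_pos'],o['joints'].round(2)); print(row([445.3,443.9,230],114))
im,K,T=shot('wrist','w7')
hsv=cv2.cvtColor(im,cv2.COLOR_RGB2HSV)
m=cv2.inRange(hsv,np.array([0,150,90]),np.array([8,255,255])); n,l,s,c=cv2.connectedComponentsWithStats(m)
for i in range(1,n):
    if s[i,4]>60: print('red',c[i].round(1),s[i],onplane(*c[i],K,T,120,True))
m=cv2.inRange(hsv,np.array([45,120,60]),np.array([80,255,255])); n,l,s,c=cv2.connectedComponentsWithStats(m)
for i in range(1,n):
    if s[i,4]>40: print('green',c[i].round(1),s[i],onplane(*c[i],K,T,66,True))
E
```

```text
[445.6198444  443.21303914 230.27077843] [ 0.67  0.49  0.15  1.23 -0.    0.26]
(array([0. , 0.8, 0.3]), 'yaw', np.float64(113.5), 'turn', np.float64(-0.5))
red [248.5 149.7] [239 137  20  26 397] [416.54402691 422.75366068 120.        ]
red [ 19.9 197.7] [  8 185  18  32  96] [563.89121847 196.57267414 120.        ]
green [145.3 197.3] [140 191  13  14  84] [520.68555533 336.89944772  66.        ]
green [ 25.4 285.5] [  3 270  46  32 544] [764.75992211 165.24269431  66.        ]
```

View pics/w7.png

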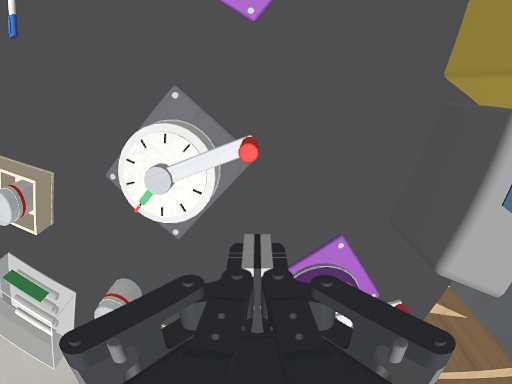

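The grey-base counter's knob is at (249,151), matching the earlier estimate of (416,423). The fingertips are at (257,250), on the clockwise side of the knob. The purple look-alike at (340,265) is clear. I'll lower next.

Request:
move_arm --pt "0 0 0 0 0 40 -1" --pt "0 0 0 0 0 85 -1" --pt "0 0 0 0 0 120 -1" --pt "0 0 0 0 0 137 -1" --pt "0 0 0 0 0 137 -1" --pt "0 0 0 0 0 137 -1"

```text
time_s: 14.42
ee_pos: [446.4, 444.3, 95.1]
eef_rot: [-0.206, 0.979, 0.001, 0.001]
wrist_force: [0.7, -0.3, -0.0]
width: 0.4
finger_force: 0.0
```

```bash
python3 -c "
from h import *
o=sensors.get_obs();d=o['ee_pos'][:2]-[488,348];print(o['ee_pos'],o['wrist_force'],np.hypot(*d),np.degrees(np.arctan2(d[1],d[0])))
for f in (20,30,40,50,55,58,60,62,64): r=np.radians(f);print(f,(105*np.sin(r)).round(1),(-105*(1-np.cos(r))).round(1))"
```

```text
[446.40971552 444.31655892  95.11025809] [ 0.65485262 -0.30735258 -0.02655067] 104.91249346787662 113.35508510064366
20 35.9 -6.3
30 52.5 -14.1
40 67.5 -24.6
50 80.4 -37.5
55 86.0 -44.8
58 89.0 -49.4
60 90.9 -52.5
62 92.7 -55.7
64 94.4 -59.0
```

Request:
move_arm --pt "0 0 -6 11 -0.6 0 -1" --pt "0 0 -12 21.8 -2.3 0 -1" --pt "0 0 -18 32.4 -5.1 0 -1" --pt "0 0 -24 42.7 -9.1 0 -1" --pt "0 0 -30 52.5 -14.1 0 -1" --pt "0 0 -36 61.7 -20.1 0 -1" --pt "0 0 -42 70.3 -27 0 -1" --pt "0 0 -48 78 -34.7 0 -1" --pt "0 0 -54 84.9 -43.3 0 -1" --pt "0 0 -54 84.9 -43.3 0 -1"

```text
time_s: 15.68
ee_pos: [386.0, 370.8, 95.2]
eef_rot: [-0.627, 0.779, 0.0, 0.002]
wrist_force: [-1.1, 3.2, 1.5]
width: 0.0
finger_force: 1.4
```

```bash
cat > k.py <<'E'
from h import *
import sys
o=sensors.get_obs();d=o['ee_pos'][:2]-[488,348];print(o['ee_pos'],o['wrist_force'].round(1),np.hypot(*d),np.degrees(np.arctan2(d[1],d[0])),row([0,0,0])[2])
im,K,T=shot('wrist','k'+sys.argv[1]); hsv=cv2.cvtColor(im,cv2.COLOR_RGB2HSV)
m=cv2.inRange(hsv,np.array([0,150,90]),np.array([8,255,255])); n,l,s,c=cv2.connectedComponentsWithStats(m)
for i in range(1,n):
    if s[i,4]>60:
        p=onplane(*c[i],K,T,120,True); e=p[:2]-[488,348]; print('red',c[i].round(1),s[i][4],p.round(1),np.hypot(*e).round(1),'lever deg',np.degrees(np.arctan2(e[1],e[0])).round(1)%360-133.8)
m=cv2.inRange(hsv,np.array([45,120,60]),np.array([80,255,255])); n,l,s,c=cv2.connectedComponentsWithStats(m)
for i in range(1,n):
    if 20<s[i,4]<300: p=onplane(*c[i],K,T,66,True); e=p[:2]-[488,348];print('green',c[i].round(1),s[i][4],p.round(1),'deg',np.degrees(np.arctan2(e[1],e[0])).round(1))
E
python3 k.py 1
```

```text
[386.0379235  370.80097151  95.23005516] [-1.1  3.2  1.5] 104.48037780227837 167.3947835030588 167.7
red [438.7  89.7] 65 [289.9 302.8 120. ] 203.2 lever deg 59.0
red [249.8 223.1] 2119 [384.3 345.2 120. ] 103.7 lever deg 47.69999999999999
green [463.5  94.1] 261 [231.6 310.7  66. ] deg -171.7
green [ 70.7 231.4] 114 [523.4 349.4  66. ] deg 2.3
```

Request:
move_arm --pt "0 0 -2 3.7 -0.1 0 -1" --pt "0 0 -4 7.3 -0.3 0 -1" --pt "0 0 -4 7.3 -0.3 0 -1"

```text
time_s: 16.1
ee_pos: [385.1, 363.8, 94.5]
eef_rot: [-0.654, 0.757, -0.0, 0.001]
wrist_force: [1.0, 3.7, 3.4]
width: 0.2
finger_force: 1.8
```

```bash
python3 k.py 2
```

```text
[385.05916075 363.75469474  94.50286107] [1.  3.7 3.4] 104.13945838500024 171.2986225286412 171.7
red [250.7 223.8] 2144 [384.7 338.2 120. ] 103.7 lever deg 51.599999999999994
green [468.6 119. ] 251 [231.8 310.2  66. ] deg -171.6
green [ 70.5 231. ] 115 [523.1 351.3  66. ] deg 5.3
```

Request:
move_arm --pt "0 0 -1.5 2.7 0 0 -1" --pt "0 0 -3 5.5 -0.1 0 -1" --pt "0 0 -3 5.5 -0.1 0 -1"

```text
time_s: 16.52
ee_pos: [383.6, 357.2, 93.7]
eef_rot: [-0.674, 0.739, -0.0, 0.0]
wrist_force: [2.1, 4.3, 1.5]
width: -0.3
finger_force: 2.0
```

```bash
python3 k.py 3
```

```text
[383.62158876 357.20475846  93.66904217] [2.1 4.3 1.5] 104.7834925495585 174.96032756472124 174.8
red [249.3 224.5] 2169 [385.4 331.6 120. ] 103.9 lever deg 55.29999999999998
green [470.1 140.1] 239 [232. 310.  66.] deg -171.6
green [ 69.5 233.1] 114 [523.  353.3  66. ] deg 8.7
```

Request:
move_arm --pt "0 0 -1 1.8 0 0 -1" --pt "0 0 -2 3.7 -0.1 0 -1" --pt "0 0 -2 3.7 -0.1 0 -1"

```text
time_s: 16.95
ee_pos: [383.2, 353.8, 93.6]
eef_rot: [-0.687, 0.726, 0.0, 0.0]
wrist_force: [1.7, 5.2, 1.7]
width: -0.4
finger_force: 2.8
```

Request:
move_arm --pt "0 0 -1 1.8 0 0 -1" --pt "0 0 -2 3.7 -0.1 0 -1" --pt "0 0 -2 3.7 -0.1 0 -1"

```text
time_s: 17.32
ee_pos: [382.9, 352.4, 93.8]
eef_rot: [-0.7, 0.714, 0.002, 0.002]
wrist_force: [0.5, 16.5, -2.7]
width: 0.3
finger_force: 8.2
```

```bash
python3 k.py 4
```

```text
[382.88491118 352.37724004  93.77920886] [ 0.5 16.5 -2.7] 105.20618864335805 177.6154464083636 178.9
red [249.9 225.1] 2183 [386.3 327.  120. ] 103.9 lever deg 57.89999999999998
green [470.5 161.6] 226 [232.2 309.7  66. ] deg -171.5
green [ 67.8 228.2] 118 [522.6 354.7  66. ] deg 10.9
```

The force jumped to 16.5 N, so the lever is at its stop. I'll back off along the arc, past the rest position.

Request:
move_arm --pt "0 0 8 -14.6 -1 0 -1" --pt "0 0 16 -28.9 -4.1 0 -1" --pt "0 0 24 -42.7 -9.1 0 -1" --pt "0 0 32 -55.6 -16 0 -1" --pt "0 0 40 -67.5 -24.6 0 -1" --pt "0 0 48 -78 -34.7 0 -1" --pt "0 0 56 -87 -46.3 0 -1" --pt "0 0 64 -94.4 -59 0 -1" --pt "0 0 72 -99.9 -72.6 0 -1" --pt "0 0 72 -99.9 -72.6 0 -1"

```text
time_s: 18.62
ee_pos: [457.2, 447.1, 92.4]
eef_rot: [-0.146, 0.989, -0.001, -0.001]
wrist_force: [0.5, -0.3, 0.1]
width: 0.1
finger_force: 0.0
```

Request:
move_arm --pt "0 0 0 0 0 0 -1" --pt "0 0 0 0 0 -40 -1" --pt "0 0 0 0 0 -90 -1" --pt "0 0 0 0 0 -137 -1" --pt "0 0 0 0 0 -137 -1" --pt "0 0 0 0 0 -137 -1"

```text
time_s: 19.38
ee_pos: [456.8, 447.7, 229.9]
eef_rot: [-0.147, 0.989, -0.0, -0.001]
wrist_force: [0.0, -0.5, 0.1]
width: 0.1
finger_force: 0.0
```

```bash
python3 k.py 5; python3 - <<'E'
from h import *
im,K,T=load('k5'); im2,_,_=shot('scene','s9')
cv2.imwrite('pics/v9.png',np.hstack([im[60:360,60:360],cv2.resize(im2[150:290,80:380],(500,300))[:,:]])[:,:,::-1])
E
```

```text
[456.82250186 447.72579963 229.87642179] [ 0.  -0.5  0.1] 104.4857478422249 107.3609260411022 106.9
red [243.  137.8] 374 [416.9 423.3 120. ] 103.6 lever deg -0.5
red [ 26.  216.3] 94 [566.4 199.4 120. ] 168.0 lever deg 164.0
red [424.4 296.5] 415 [527.1 679.9 120. ] 334.2 lever deg -50.500000000000014
green [164.8 204. ] 114 [519.7 358.   66. ] deg 17.5
```

View pics/v9.png

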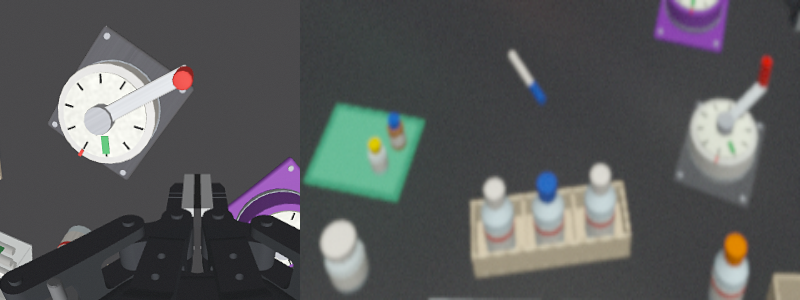

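The lever is back at rest, the dial has moved 36.2° (one division), and the blue-capped bottle stands upright in the middle bay at (547,210). The robot is clear of everything, so I'm handing in.

```bash
python3 -c "
from workcell import job; print(job.close_job())"
```

```text
the job is handed in; nothing more can be done
None
```

The blue-capped bottle stands upright in the crate's free bay, gripped with at most about 26 N. The counter's lever went to its stop once and sprang back, the dial advanced one division (36°), and the job is handed in.

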